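Set a timber block in the cam clamp

ROBOT

A 6-joint arm with a two-finger parallel gripper is mounted at the origin on the work surface. World frame = base frame: x ahead of the robot, y to its left, z up, the work surface at z = 0. Lengths are in m, angles in degrees, forces in N, time in s.
With the tool pointing down it reaches from about 0.25 to 0.725 m from the base axis. Payload 9.7 kg.
Tool frame: the origin (TCP) lies on the centre line of the jaws, within the pads' length; the fingertips stand 14 mm ahead of it and the grasp point (between the pads) lies 5 mm behind it; z points along the fingers, y is the line along which they close (so a half turn about z gives the same grasp; the last joint's range is limited). The gripper opens to 85 mm and grips with 20 to 120 N. Pads are 22 mm wide; open, the fingers measure 114 mm over their backs; the gripper's body (76 mm by 85 mm) begins 54 mm behind the grasp point. The pads swing forward as they close: fully open they stand 13 mm farther back than shut.
Start: joints at [76.203, 4.979, 10.078, 95.1, 0, 90], TCP at [0.131, 0.534, 0.245] pointing down, gripper open.
Joint ranges: [-179.16, 179.16], [-48.56, 103.87], [-65.8, 70.77], [-126.05, 130.52], [-82.76, 87.17], [-180, 180]. Speed limits (degrees/s): [127.2, 127.2, 147.25, 180, 180, 180].

INTERFACE

Orientations are given as [roll, pitch, yaw] about the fixed x, y, z axes, in that order (R = Rz(yaw) Ry(pitch) Rx(roll)).
In Python, from workcell import bot, camera, get_calibration, ticket gives the robot as it stands. The module is installed in compiled form; this text tells all that it offers.
- The arm moves only by the tool send_rows, never from a script. Its arguments are lists of equal length, an entry for each row: "linear": the shift along the tool's x, y, z in m, a list of three; "twist": the turn, a rotation vector about the tool's x, y, z in units of 10 degrees (1.0 is 10 degrees), a list of three; "gripper": the opening in per cent of the stroke, from 0 (shut) to 100 (fully open). In form: {"linear": [[x, y, z], ...], "twist": [[wx, wy, wz], ...], "gripper": [gripper, ...]}. A call has 1 to 8 rows; each row shifts and turns the commanded pose from where the row before left it, along the tool's axes as they then stand; what a row does not reach is not made up. A row lasts 1/8 s, in which the tool goes at most 62.5 mm and 10.7 degrees, less where a joint would pass 70% of its speed; a pose out of reach is approached as far as the arm can. A call with a gripper value outside its range is refused whole. The fingers move at their own pace and stop on an object; "grip_force" is the grip in N (left out, the last holds). Time passes only in rows, so rows that do not move let the fingers close. It gives the time, the measured TCP pose, the force, the opening and the grip force at its end, in the units of the state.
- bot.get_obs(): the state, without advancing time (a new reading comes with each control period).
- camera(name): name is "side" or "top" or "wrist"; returns the picture (420x560x3 uint8, red, green, blue); there is no depth.
- get_calibration(name): a dict with "fx", "fy", "cx", "cy" (pixels), "origin" and "orientation" of the camera in the world; the wrist camera has in their place "hand_eye" (4x4, takes a point from camera to tool coordinates, whose origin is the TCP and whose axes are the flange's). Camera axes: x right, y down, z forward; pixel columns grow to the right and rows downward; lengths in m; the calibration is good to about 2 mm. The wrist camera is an equidistant fisheye: a pixel r from the principal point sees the ray r / f radians off the axis. A picture is of the moment at which its call begins: read the wrist's pose just before it. get_calibration takes no time and is no camera call.
- ticket.job_done(): hands the job in; it is judged then, once.
The state is a dict: "time": time; "q": joint angles; "qd": joint speeds; "joint_efforts": joint torques, N m; "ee_pos": TCP position; "tcp_rot": TCP orientation; "wrist_force": force on the tool from outside, world axes, zero at the start; "torque": the same for the moment, N m; "opening": finger opening in m; "grasp_force": force on a finger pad.
Only numpy, scipy, OpenCV 4.12 (cv2) and the standard library are available. Lean on these libraries where they do the work, as an engineer would, in place of code of your own. Each camera call takes 0.05 s, during which the arm holds its last target. There are 200 camera calls.

TASK

Push the drilled timber block along the plywood jig until its far end meets the end stop, then push the wooden cam lever round with a fingertip until it is fully home against its dowel, so that the block is squeezed against the rubber-faced fence. Only push: grip and lift nothing, do not tip the block, leave the things lying around where they are, and finish clear of everything.

Things in the scene. Friction and masses are not known exactly. Their poses are not given: they have to be found in the camera images.
- jig: Plywood jig fixed on the bench. Origin on the bench top; x runs along the fence to the end stop, y to the fence, z up. In its mm: board x -150 to 190, y -120 to 130, top z = 18; rubber fence face (pad) at y = 60, rail 80 high; end stop bar with face x = 100, y -30 to 54, top z = 52. A clamped block has its centre at x = 30, y = 28.
- block: Loose pale timber block 140 x 70 x 60 mm (x, y, z) with two dark drilled holes in its top, about 0.25 to 0.5 kg. Origin at the centre of its underside; its x runs along its length. It starts on the jig's board nearly parallel to the fence, its +x end 30 to 70 mm short of the end stop, a few mm off the fence.
- cam_lever (a joint): Lever angle (rad) about its upright pivot, growing clockwise seen from above. 0: arm points straight away from the fence (jig -y). Starts open, -0.3 to 0.15. Home at 1.55, its end of travel at a small dowel: arm along jig -x. It stays where left, turns easily at first, and to the end needs only 1 to 5 N at the arm's end as the cam squeezes the block 3 mm into the rubber.
- lever_pivot (a point): Point on the lever's pivot axis, at mid-height of the arm: at jig x = 30, y = -63, z = 46 mm. The round plywood cam about it (radius 36 mm, 20 mm off-centre, z 22 to 50 mm) works on the block's side.
- lever_tip (a point): Outer end of the dark wooden lever arm, on its centre line, 165 mm from the pivot axis, at mid-height. The arm is a straight bar 22 mm wide and 24 mm high (z 34 to 58 mm), pointing from the pivot to this point; its own y points back to the pivot, z up.
- pad (a joint): How far the fence's sprung rubber face is pressed in, in m: 0 free, about 0.003 with the block clamped (2.5 N per mm, 5 mm at most).
- plug: Bystander: wooden dowel plug, 24 mm across, 45 mm high, standing on the board beyond the end stop. Origin under its centre.
- offcut: Bystander: wood offcut 50 x 45 x 40 mm near the lever. Origin under its centre.
- screwdriver: Bystander: screwdriver lying beside the fence. Origin under its middle.
- glue: Bystander: white glue bottle, 60 mm across, 150 mm high, behind the fence. Origin under its centre.
- square: Bystander: small try square lying flat, wooden stock 22 x 90 x 16 mm, steel blade. Origin under the stock's centre.
- tin: Bystander: metal tin, 72 mm across, 75 mm high. Origin under its centre.
- mallet: Bystander: wooden mallet lying on the bench to the left. Origin under where the handle meets the head.
- drill: Bystander: cordless drill lying on the bench to the right, 60 mm high. Origin under its motor housing.
There are look-alikes about, which are no part of the job. Leave any orange or pink look-alike of the block alone.

How it is judged:
By the outcome, as a careful person would: the job done as asked, in the order asked, and still so for the second after the job is handed in, with the robot touching nothing.
It also fails if it takes over 54 s, if anything falls off the work surface, if the arm or the gripper's body presses on something with over 40 N, if the wrist force passes 120 N, or if a joint passes its speed limit or range.

## Working session

There is one attempt and no reset: what is moved stays moved. The work goes in short steps, Python scripts to look and compute and a tool call to move; the robot and the scene stay as the last step left them, time stands still between calls to the robot, and variables do not carry over. Pictures are saved under pics/ and viewed, at most 10 in all, crops included, and the job is handed in when it is done.

Besides the shell and the picture viewer there is one more tool, called after "Request:" in YAML: its name, and indented under it one key for each argument. send_rows: Moves the arm, as the interface text tells. Its arguments: {"type":"object","properties":{"linear":{"type":"array"},"twist":{"type":"array"},"gripper":{"type":"array"},"grip_force":{"type":"number"}},"required":["linear","twist","gripper"]}

```bash
mkdir -p pics; python3 - <<'E'
from workcell import bot,camera,get_calibration
import cv2
o=bot.get_obs();print(o)
for n in("top","side"):
    print(n,get_calibration(n)); cv2.imwrite(f"pics/{n}0.png",camera(n)[:,:,::-1])
print(get_calibration("wrist"))
E
```

```text
{'time': 0.0, 'q': array([7.62046255e+01, 5.01123690e+00, 1.00341776e+01, 9.50984881e+01,
       6.76758105e-04, 8.99991674e+01]), 'qd': array([-0.07607715, -0.05035916, -0.05242204,  0.0444695 ,  0.00810072,
        0.08053849]), 'joint_efforts': array([ 2.81024717e-03, -5.20389998e+01,  4.64803648e+01,  1.60668843e-02,
        1.78811970e-04, -7.78051970e-07]), 'ee_pos': array([0.13109842, 0.53393666, 0.24457926]), 'tcp_rot': array([-1.79924453e+02, -6.77855305e-04,  1.66205457e+02]), 'wrist_force': array([ 0.2806943 ,  0.20072293, -0.35793709]), 'torque': array([-0.02469225, -0.02135946, -0.00455772]), 'grasp_force': 0.0, 'opening': 0.08578560833862695}
top {'fx': 509.43629920912025, 'fy': 509.43629920912025, 'cx': 287.65847077584016, 'cy': 206.9017054259537, 'origin': array([0.33366394, 0.03938799, 1.35437141]), 'orientation': array([-170.8298326 ,   -0.76155375,  -89.56459687])}
side {'fx': 385.8905302002529, 'fy': 385.8905302002529, 'cx': 273.27387040693327, 'cy': 203.66736946561304, 'origin': array([ 0.36321131, -0.62899178,  0.74803727]), 'orientation': array([-135.06677771,    0.80739447,  -15.25608634])}
{'fx': 325.19226210127806, 'fy': 325.19226210127806, 'cx': 272.8966442389983, 'cy': 209.42711458741138, 'hand_eye': array([[ 3.28789476e-05, -9.61050407e-01, -2.76373144e-01,
         7.12842616e-02],
       [ 9.99999973e-01, -3.14325670e-05,  2.28268301e-04,
        -3.58872373e-04],
       [-2.28064461e-04, -2.76373144e-01,  9.61050380e-01,
        -1.29125764e-01],
       [ 0.00000000e+00,  0.00000000e+00,  0.00000000e+00,
         1.00000000e+00]])}
```

View pics/top0.png

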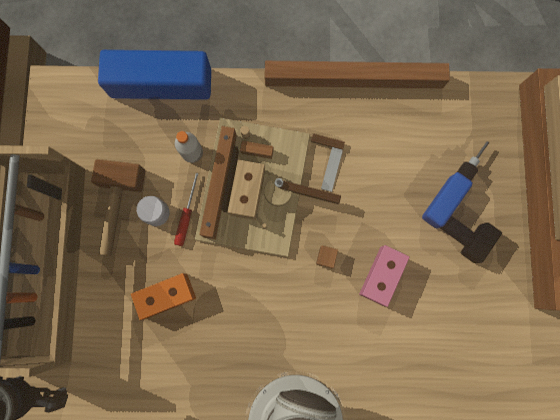

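View pics/side0.png

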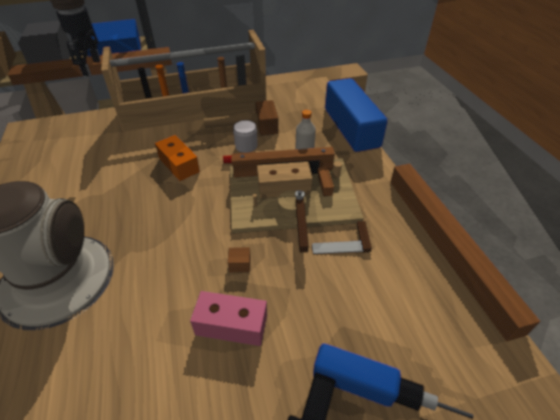

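The true block is the pale one at top-view (246,189) on the jig. The orange (163,296) and pink (385,276) blocks are look-alikes and stay where they are. The lever runs from its pivot at (280,184) to its tip at (340,199), and the end stop is at (256,148). Next I'll enlarge a crop to confirm this.

```bash
cat > h.py <<'E'
import numpy as np
from scipy.spatial.transform import Rotation as R
from workcell import bot,camera,get_calibration
def rot(e): return R.from_euler('xyz',e,degrees=True).as_matrix()
def ray(n,u,v):
    c=get_calibration(n); d=rot(c['orientation'])@np.array([(u-c['cx'])/c['fx'],(v-c['cy'])/c['fy'],1.]); return np.array(c['origin']),d
def onz(n,u,v,z):
    o,d=ray(n,u,v); return o+d*(z-o[2])/d[2]
def proj(n,p):
    c=get_calibration(n); q=rot(c['orientation']).T@(np.array(p)-c['origin']); return c['cx']+c['fx']*q[0]/q[2],c['cy']+c['fy']*q[1]/q[2]
E
python3 - <<'E'
import cv2
a=cv2.imread('pics/top0.png')[112:262,190:350]
cv2.imwrite('pics/topc.png',cv2.resize(a,None,fx=4,fy=4,interpolation=cv2.INTER_CUBIC))
a=cv2.imread('pics/side0.png')[130:260,215:385]
cv2.imwrite('pics/sidec.png',cv2.resize(a,None,fx=4,fy=4,interpolation=cv2.INTER_CUBIC))
E
```

```text
(no output)
```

View pics/topc.png

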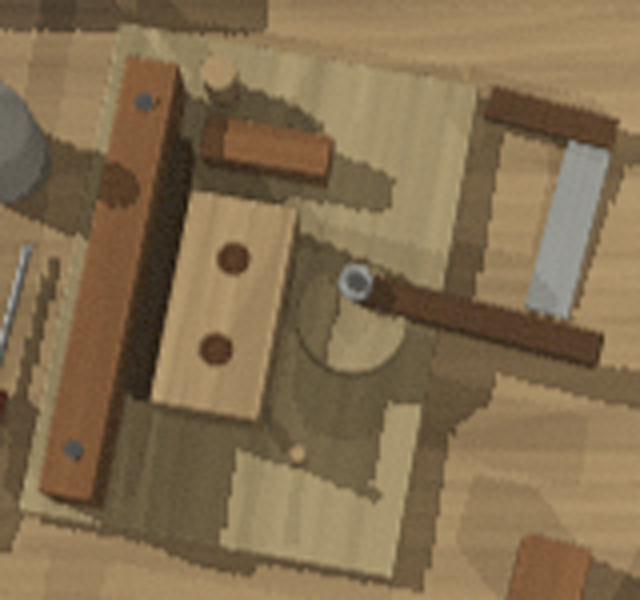

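View pics/sidec.png

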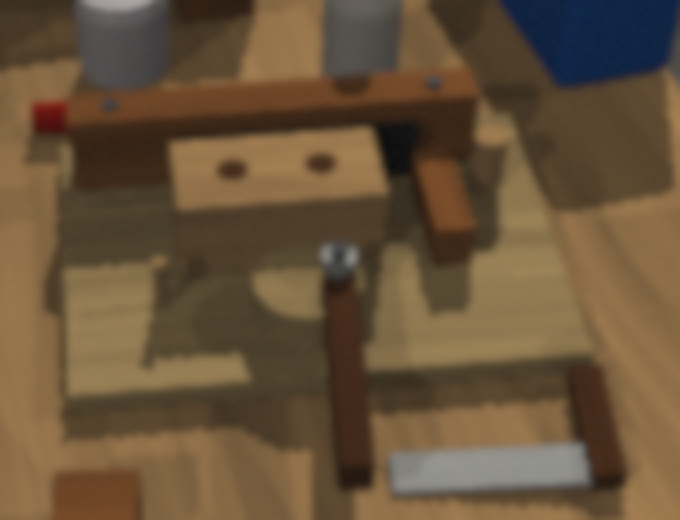

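```bash
cat > m.py <<'E'
from h import *
T=lambda x,y:(190+x/4-.375,112+y/4-.375); S=lambda x,y:(215+x/4-.375,130+y/4-.375)
def tri(a,b):
    o1,d1=ray('top',*a);o2,d2=ray('side',*b)
    s=np.linalg.lstsq(np.c_[d1,-d2],o2-o1,rcond=None)[0]
    p,q=o1+d1*s[0],o2+d2*s[1]; return (p+q)/2,np.linalg.norm(p-q)
J=np.array([[190,130],[190,-120],[-150,-120],[-150,130]])/1e3
W=np.array([onz('top',*T(*p),.018)[:2] for p in [(118,25),(476,88),(393,578),(22,512)]])
A=J-J.mean(0);B=W-W.mean(0); z=(A[:,0]+1j*A[:,1]).conj()@(B[:,0]+1j*B[:,1]); th=np.angle(z)
M=np.array([[np.cos(th),-np.sin(th)],[np.sin(th),np.cos(th)]]); t=W.mean(0)-M@J.mean(0)
print('jig',t.round(4),np.degrees(th).round(2),'res mm',((J@M.T+t-W)*1e3).round(1).tolist())
j=lambda p:((M.T@(np.array(p)[:2]-t))*1e3).round(1)
for n,a,b in [('x+y+',(192,193),(375,128)),('x+y-',(298,210),(387,192)),('x-y-',(262,418),(178,210)),('x-y+',(152,402),(168,143)),('tipL',(603,335),(372,468)),('tipR',(596,363),(342,470)),('stop x-y-',(330,183),(437,233))]:
    p,e=tri(T(*a),S(*b)); print(n,'tri',p.round(4),'gap',round(e*1e3,1),'jig',j(p),'onz',j(onz('top',*T(*a),{'x':.078,'t':.058,'s':.052}[n[0]])))
print('bolt',j(onz('top',*T(356,283),.062)))
for n,c,zz in [('nearleft',(68,393),.018),('nearright',(590,355),.018)]: print(n,j(onz('side',*S(*c),zz)))
for n,c,zz in [('square blade',(548,310),.005),('offcut',(555,545),.04),('dowel',(298,453),.04)]: print(n,j(onz('top',*T(*c),zz)))
np.savez('jig.npz',M=M,t=t)
E
python3 m.py
```

```text
jig [0.5858 0.1151] -9.31 res mm [[0.4, 0.4], [1.7, -1.8], [-0.7, -0.8], [-1.4, 2.2]]
x+y+ tri [0.6648 0.1536 0.0739] gap 5.0 jig [71.7 50.8] onz [68.1 50.3]
x+y- tri [0.6515 0.0853 0.0767] gap 1.1 jig [ 69.7 -18.7] onz [ 68.8 -18.8]
x-y- tri [0.5156 0.1061 0.0769] gap 0.1 jig [-67.8 -20.2] onz [-68.  -20.2]
x-y+ tri [0.5255 0.176  0.0757] gap 0.4 jig [-69.3  50.4] onz [-69.8  50.1]
tipL tri [ 0.5753 -0.1131  0.0533] gap 0.4 jig [  26.6 -226.9] onz [  25.9 -226.5]
tipR tri [ 0.558  -0.1087  0.0518] gap 1.3 jig [   8.7 -225.3] onz [   6.9 -224.8]
stop x-y- tri [0.6788 0.0651 0.0503] gap 5.4 jig [ 99.9 -34.3] onz [ 96.6 -34.4]
bolt [ 31.4 -63.1]
nearleft [-147.2 -118.1]
nearright [ 186.7 -124.5]
square blade [  47.2 -191.7]
offcut [-112.1 -218.5]
dowel [-81.5 -44.5]
```

The crops confirm the pale block on the jig (crop corners (192,193), (298,210), (262,418), (152,402)) and the dark lever lying beside the try square's blade. The block has 30 mm to go, and the lever is at about 0.08 rad. I'll move to a point behind the block.

Request:
send_rows:
  linear:
    - [0,0,0]
    - [-0.041,-0.0325,0]
    - [-0.041,-0.0325,0]
    - [-0.041,-0.0325,0]
    - [-0.041,-0.0325,0]
    - [-0.041,-0.0325,0]
    - [-0.041,-0.0325,0]
    - [-0.041,-0.0325,0]
  twist:
    - [0,0,-0.45]
    - [0,0,0]
    - [0,0,0]
    - [0,0,0]
    - [0,0,0]
    - [0,0,0]
    - [0,0,0]
    - [0,0,0]
  gripper: [0,0,0,0,0,0,0,0]
  grip_force: 20

```text
time: 1.1
ee_pos: [0.3785, 0.2618, 0.2451]
tcp_rot: [-180.0, -0.0, 170.7]
wrist_force: [0.7, 0.8, 0.0]
opening: -0.0
grasp_force: 0.0
```

Request:
send_rows:
  linear:
    - [-0.041,-0.0325,0]
    - [-0.041,-0.0325,0]
    - [-0.041,-0.0325,0]
    - [0,0,0.03]
    - [0,0,0]
  twist:
    - [0,0,0]
    - [0,0,0]
    - [0,0,0]
    - [0,0,0]
    - [0,0,0]
  gripper: [0,0,0,0,0]

```text
time: 1.72
ee_pos: [0.4825, 0.1464, 0.2131]
tcp_rot: [-179.9, -0.2, 170.6]
wrist_force: [0.5, 0.2, 0.2]
opening: 0.0003
grasp_force: 0.0
```

```bash
cat > st.py <<'E'
from h import *
import cv2,sys
f=np.load('jig.npz');o=bot.get_obs();p=o['ee_pos']
print('t',o['time'],'jig mm',(f['M'].T@(p[:2]-f['t'])*1e3).round(1),'z',p[2].round(4),'rot',o['tcp_rot'].round(1),'F',o['wrist_force'].round(1),'q',o['q'].round(0),'op',round(o['opening'],4))
for a in sys.argv[1:]:
    cam,n=a.split(':'); cv2.imwrite(f'pics/{n}.png',camera(cam)[:,:,::-1])
E
python3 st.py wrist:w1
```

```text
t 1.725 jig mm [-107.    14.2] z 0.2131 rot [-179.9   -0.2  170.6] F [0.5 0.2 0.2] q [17. -2. -0. 92.  0. 26.] op 0.0003
```

View pics/w1.png

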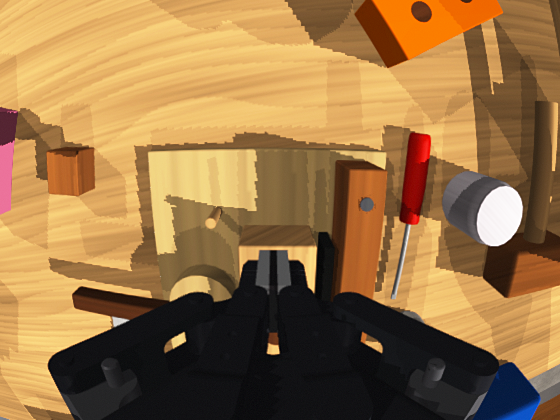

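The wrist view shows the closed fingers just behind the block's end (278,240), clear of the dowel (213,218) and the fence. I'll descend.

Request:
send_rows:
  linear:
    - [0,-0.001,0.04]
    - [0,0,0.04]
    - [0,0,0.04]
    - [0,0,0.026]
    - [0,0,0.012]
    - [0,0,0]
  twist:
    - [0,0,0]
    - [0,0,0]
    - [0,0,0]
    - [0,0,0]
    - [0,0,0]
    - [0,0,0]
  gripper: [0,0,0,0,0,0]

```text
time: 2.52
ee_pos: [0.4831, 0.1466, 0.0579]
tcp_rot: [180.0, 0.0, 170.7]
wrist_force: [0.3, 0.9, 0.4]
opening: 0.0002
grasp_force: 0.0
```

```bash
python3 st.py side:s2
```

```text
t 2.525 jig mm [-106.4   14.6] z 0.0579 rot [180.    0.  170.7] F [0.3 0.9 0.4] q [ 17.  -1. -16.  74.   0.  26.] op 0.0002
```

View pics/s2.png

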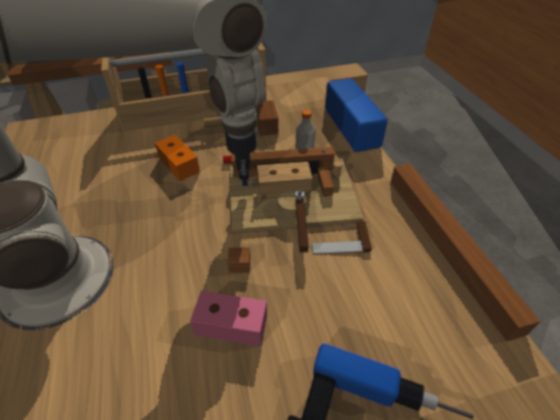

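Request:
send_rows:
  linear:
    - [-0.012,0.001,0.007]
    - [-0.008,0,0]
    - [-0.006,0,0]
    - [-0.006,0,0]
    - [-0.006,0,0]
    - [-0.005,0,0]
    - [-0.004,0,0]
    - [0,0,0]
  twist:
    - [0,0,0]
    - [0,0,0]
    - [0,0,0]
    - [0,0,0]
    - [0,0,0]
    - [0,0,0]
    - [0,0,0]
    - [0,0,0]
  gripper: [0,0,0,0,0,0,0,0]

```text
time: 3.58
ee_pos: [0.5303, 0.1395, 0.0503]
tcp_rot: [180.0, 0.1, 170.7]
wrist_force: [0.3, -0.1, 2.4]
opening: 0.0002
grasp_force: 0.0
```

```bash
python3 st.py top:t3; python3 -c "
import cv2
a=cv2.imread('pics/t3.png')[112:262,190:350]
cv2.imwrite('pics/t3c.png',cv2.resize(a,None,fx=4,fy=4,interpolation=cv2.INTER_CUBIC))"
```

```text
t 3.575 jig mm [-58.7  15.1] z 0.0503 rot [1.800e+02 1.000e-01 1.707e+02] F [ 0.3 -0.1  2.4] q [ 15.   5. -11.  73.  -0.  24.] op 0.0002
```

View pics/t3c.png

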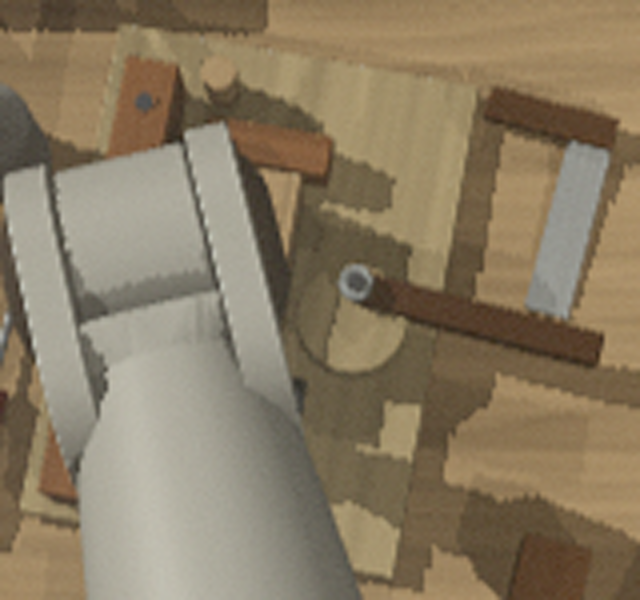

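The block is moving: its near-side edge now shows up to (297,172), just short of the stop bar (330,180). I'll go on slowly and watch the force.

Request:
send_rows:
  linear:
    - [-0.003,0,0]
    - [-0.002,0,0]
    - [-0.001,0,0]
    - [0,0,0]
  twist:
    - [0,0,0]
    - [0,0,0]
    - [0,0,0]
    - [0,0,0]
  gripper: [0,0,0,0]

```text
time: 4.12
ee_pos: [0.5357, 0.1386, 0.0503]
tcp_rot: [-180.0, 0.0, 170.7]
wrist_force: [-3.8, 0.3, 3.5]
opening: -0.0002
grasp_force: 0.0
```

Request:
send_rows:
  linear:
    - [-0.0015,0,0]
    - [0,0,0]
  twist:
    - [0,0,0]
    - [0,0,0]
  gripper: [0,0]

```text
time: 4.38
ee_pos: [0.5372, 0.1384, 0.0503]
tcp_rot: [180.0, 0.0, 170.7]
wrist_force: [-3.8, 1.4, 3.1]
opening: 0.0002
grasp_force: 0.0
```

Request:
send_rows:
  linear:
    - [-0.001,0,0]
    - [0,0,0]
  twist:
    - [0,0,0]
    - [0,0,0]
  gripper: [0,0]

```text
time: 4.62
ee_pos: [0.5381, 0.1382, 0.0503]
tcp_rot: [180.0, 0.0, 170.7]
wrist_force: [-4.3, 1.1, 4.8]
opening: -0.0001
grasp_force: 0.0
```

Request:
send_rows:
  linear:
    - [-0.001,0,0]
    - [0,0,0]
  twist:
    - [0,0,0]
    - [0,0,0]
  gripper: [0,0]

```text
time: 4.88
ee_pos: [0.5386, 0.1381, 0.0503]
tcp_rot: [180.0, -0.1, 170.7]
wrist_force: [-6.8, 1.0, 5.5]
opening: -0.0001
grasp_force: 0.0
```

Request:
send_rows:
  linear:
    - [-0.001,0,0]
    - [0,0,0]
  twist:
    - [0,0,0]
    - [0,0,0]
  gripper: [0,0]

```text
time: 5.12
ee_pos: [0.5386, 0.1381, 0.0503]
tcp_rot: [180.0, -0.2, 170.7]
wrist_force: [-13.5, 3.1, 8.8]
opening: 0.0002
grasp_force: 0.0
```

Request:
send_rows:
  linear:
    - [-0.001,0,0]
    - [0,0,0]
  twist:
    - [0,0,0]
    - [0,0,0]
  gripper: [0,0]

```text
time: 5.38
ee_pos: [0.5386, 0.1381, 0.0503]
tcp_rot: [-180.0, -0.3, 170.8]
wrist_force: [-19.8, 4.2, 13.1]
opening: -0.0001
grasp_force: 0.0
```

The block has met the stop: the finger holds at 0.5386 while the force rises to 20 N. I'll back off, rise, and move to the far side of the lever.

Request:
send_rows:
  linear:
    - [0.004,0,0]
    - [0.02,0,0]
    - [0.02,0,-0.02]
    - [0,0,-0.04]
    - [0,0,-0.05]
    - [0,0,-0.01]
  twist:
    - [0,0,0]
    - [0,0,0]
    - [0,0,0]
    - [0,0,0]
    - [0,0,0]
    - [0,0,0]
  gripper: [0,0,0,0,0,0]

```text
time: 6.12
ee_pos: [0.4993, 0.1451, 0.1736]
tcp_rot: [179.9, 0.3, 170.7]
wrist_force: [-0.6, 0.3, -1.0]
opening: -0.0002
grasp_force: 0.0
```

Request:
send_rows:
  linear:
    - [-0.038,-0.0425,0]
    - [-0.038,-0.0425,0]
    - [-0.038,-0.0425,0]
    - [-0.037,-0.0425,0]
    - [0,0,0]
    - [0,0,0]
  twist:
    - [0,0,0]
    - [0,0,0]
    - [0,0,0]
    - [0,0,0]
    - [0,0,0.47]
    - [0,0,0]
  gripper: [0,0,0,0,0,0]

```text
time: 6.88
ee_pos: [0.6192, -0.0481, 0.1688]
tcp_rot: [-180.0, -0.1, 166.0]
wrist_force: [0.2, 0.5, 0.0]
opening: 0.0004
grasp_force: 0.0
```

```bash
python3 st.py wrist:w4
```

```text
t 6.875 jig mm [  59.4 -155.6] z 0.1688 rot [-1.80e+02 -1.00e-01  1.66e+02] F [0.2 0.5 0. ] q [-4. 14. 12. 88. -0. 10.] op 0.0004
```

View pics/w4.png

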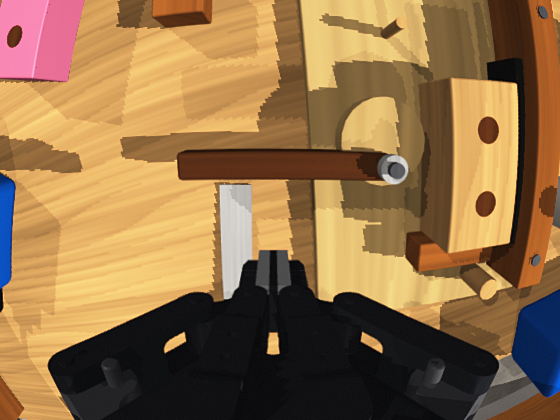

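The block's end sits at the stop bar (430,245). The lever spans (180,165) to (395,168) ahead of the fingertips at (273,255), and the blade (236,235) lies flat below. I'll lower the fingers and start pushing.

Request:
send_rows:
  linear:
    - [0,0,0.04]
    - [0,0,0.04]
    - [0,0,0.028]
    - [0,0,0.01]
    - [0.005,0,0]
    - [0.005,0,0]
    - [0.003,0,0]
    - [0,0,0]
  twist:
    - [0,0,0]
    - [0,0,0]
    - [0,0,0]
    - [0,0,0]
    - [0,0,0]
    - [0,0,0]
    - [0,0,0]
    - [0,0,0]
  gripper: [0,0,0,0,0,0,0,0]

```text
time: 7.92
ee_pos: [0.6067, -0.0442, 0.0531]
tcp_rot: [180.0, 0.1, 166.0]
wrist_force: [-0.8, 0.7, -0.3]
opening: -0.0001
grasp_force: 0.0
```

```bash
python3 st.py
```

```text
t 7.925 jig mm [  46.4 -153.7] z 0.0531 rot [1.80e+02 1.00e-01 1.66e+02] F [-0.8  0.7 -0.3] q [-4. 13. -2. 75. -0. 10.] op -0.0001
```

Request:
send_rows:
  linear:
    - [0.0094,-0.0018,0.001]
    - [0.0094,-0.0018,0.001]
    - [0.0094,-0.0018,0]
    - [0.0094,-0.0018,0]
    - [0.0094,-0.0018,0]
    - [0.0094,-0.0018,0]
    - [0.0094,-0.0018,0]
    - [0.0094,-0.0018,0]
  twist:
    - [0,0,0.6]
    - [0,0,0.6]
    - [0,0,0.6]
    - [0,0,0.6]
    - [0,0,0.6]
    - [0,0,0.6]
    - [0,0,0.6]
    - [0,0,0.6]
  gripper: [0,0,0,0,0,0,0,0]

```text
time: 8.93
ee_pos: [0.5387, -0.0143, 0.0507]
tcp_rot: [180.0, 0.1, 117.8]
wrist_force: [1.0, -2.9, 0.3]
opening: 0.0001
grasp_force: 1.5
```

```bash
cat > lv.py <<'E'
from h import *
f=np.load('jig.npz');o=bot.get_obs();M=f['M']
p=M.T@(o['ee_pos'][:2]-f['t'])*1e3-[30,-63]; y=o['tcp_rot'][2]; th=np.radians(170.69-y)
u=np.array([-np.sin(th),-np.cos(th)]);n=np.array([np.cos(th),-np.sin(th)])
F=M.T@o['wrist_force'][:2]
print('t',o['time'],'tool/lever angle',th.round(3),'r',(p@u).round(1),'n',(p@n).round(1),'z',o['ee_pos'][2].round(4),'push N',(F@n).round(1),'along',(F@u).round(1),'q',o['q'].round(0))
E
python3 lv.py
```

```text
t 8.925 tool/lever angle 0.924 r 87.9 n 24.2 z 0.0507 push N 3.1 along 0.5 q [ -1.   4. -12.  73.  -0.  61.]
```

Request:
send_rows:
  linear:
    - [0.0094,-0.0018,0]
    - [0.0094,-0.0018,0]
    - [0.0094,-0.0018,0]
    - [0.0063,-0.0014,0]
    - [0,0,0]
  twist:
    - [0,0,0.6]
    - [0,0,0.6]
    - [0,0,0.6]
    - [0,0,0.4]
    - [0,0,0]
  gripper: [0,0,0,0,0]

```text
time: 9.55
ee_pos: [0.5207, 0.0162, 0.0506]
tcp_rot: [180.0, 0.0, 96.0]
wrist_force: [-0.4, -0.6, -0.5]
opening: 0.0
grasp_force: 0.5
```

```bash
python3 lv.py
```

```text
t 9.55 tool/lever angle 1.303 r 87.4 n 22.8 z 0.0506 push N 0.6 along 0.5 q [  2.   2. -15.  73.  -0.  86.]
```

Request:
send_rows:
  linear:
    - [0.0047,-0.001,0]
    - [0.0047,-0.001,0]
    - [0.0047,-0.001,0]
    - [0.003,-0.001,0]
    - [0,0,0]
  twist:
    - [0,0,0.3]
    - [0,0,0.3]
    - [0,0,0.3]
    - [0,0,0.2]
    - [0,0,0]
  gripper: [0,0,0,0,0]

```text
time: 10.18
ee_pos: [0.5162, 0.0325, 0.0506]
tcp_rot: [180.0, 0.1, 85.1]
wrist_force: [-2.2, -4.6, 2.1]
opening: 0.0001
grasp_force: 2.3
```

```bash
python3 lv.py
```

```text
t 10.175 tool/lever angle 1.495 r 87.3 n 23.1 z 0.0506 push N 4.7 along 1.8 q [  4.   1. -15.  73.  -0.  99.]
```

Request:
send_rows:
  linear:
    - [0.0032,-0.0007,0]
    - [0.002,-0.0005,0]
    - [0,0,0]
  twist:
    - [0,0,0.2]
    - [0,0,0.1]
    - [0,0,0]
  gripper: [0,0,0]

```text
time: 10.55
ee_pos: [0.5155, 0.0376, 0.0506]
tcp_rot: [180.0, 0.1, 82.1]
wrist_force: [-3.4, -6.4, 3.3]
opening: -0.0005
grasp_force: 2.8
```

Request:
send_rows:
  linear:
    - [0.001,0,0]
    - [0,0,0]
  twist:
    - [0,0,0]
    - [0,0,0]
  gripper: [0,0]

```text
time: 10.8
ee_pos: [0.5155, 0.0385, 0.0506]
tcp_rot: [-180.0, 0.1, 82.1]
wrist_force: [-2.0, -6.1, 2.9]
opening: 0.0
grasp_force: 3.4
```

Request:
send_rows:
  linear:
    - [0.001,0,0]
    - [0,0,0]
  twist:
    - [0,0,0]
    - [0,0,0]
  gripper: [0,0]

```text
time: 11.05
ee_pos: [0.5156, 0.0393, 0.0506]
tcp_rot: [-180.0, 0.1, 82.1]
wrist_force: [-3.7, -6.5, 3.4]
opening: -0.0003
grasp_force: 3.7
```

```bash
python3 lv.py
```

```text
t 11.05 tool/lever angle 1.547 r 87.6 n 21.0 z 0.0506 push N 6.9 along 2.8 q [  4.   1. -15.  73.  -0. 102.]
```

Still moving freely, so I'll continue in 1 mm steps until it stops hard.

Request:
send_rows:
  linear:
    - [0.001,0,0]
    - [0,0,0]
  twist:
    - [0,0,0]
    - [0,0,0]
  gripper: [0,0]

```text
time: 11.3
ee_pos: [0.5156, 0.0398, 0.0506]
tcp_rot: [-180.0, 0.2, 82.0]
wrist_force: [-3.7, -10.1, 3.8]
opening: 0.0
grasp_force: 5.3
```

Request:
send_rows:
  linear:
    - [0.001,0,0]
    - [0,0,0]
  twist:
    - [0,0,0]
    - [0,0,0]
  gripper: [0,0]

```text
time: 11.55
ee_pos: [0.5156, 0.0399, 0.0506]
tcp_rot: [-180.0, 0.3, 82.0]
wrist_force: [-4.9, -15.5, 5.4]
opening: -0.0001
grasp_force: 8.1
```

Request:
send_rows:
  linear:
    - [0.001,0,0]
    - [0,0,0]
  twist:
    - [0,0,0]
    - [0,0,0]
  gripper: [0,0]

```text
time: 11.8
ee_pos: [0.5156, 0.04, 0.0506]
tcp_rot: [-180.0, 0.4, 82.0]
wrist_force: [-6.4, -22.0, 6.1]
opening: -0.0001
grasp_force: 10.9
```

The lever has stopped hard: the finger holds still as the force rises to 22 N, at about 1.55 rad. I'll back away, rise and check.

Request:
send_rows:
  linear:
    - [-0.005,0,0]
    - [-0.015,0,0]
    - [-0.02,0,0]
    - [0,0,-0.04]
    - [0,0,-0.05]
    - [0,0,-0.05]
    - [0,0,-0.05]
  twist:
    - [0,0,0]
    - [0,0,0]
    - [0,0,0]
    - [0,0,0]
    - [0,0,0]
    - [0,0,0]
    - [0,0,0]
  gripper: [0,0,0,0,0,0,0]

```text
time: 12.68
ee_pos: [0.5104, 0.0033, 0.2421]
tcp_rot: [180.0, -0.0, 82.0]
wrist_force: [1.2, -0.7, 1.1]
opening: 0.0004
grasp_force: 0.0
```

Request:
send_rows:
  linear:
    - [-0.05,-0.02,0]
    - [-0.05,-0.02,0]
    - [-0.05,-0.02,0]
    - [-0.05,-0.02,0]
    - [0,0,0]
    - [0,0,0]
  twist:
    - [0,0,0]
    - [0,0,0]
    - [0,0,0]
    - [0,0,0]
    - [0,0,0]
    - [0,0,0]
  gripper: [0,0,0,0,0,0]

```text
time: 13.42
ee_pos: [0.4035, -0.1834, 0.2404]
tcp_rot: [180.0, -0.0, 82.0]
wrist_force: [-0.5, -0.4, 0.1]
opening: -0.0002
grasp_force: 0.0
```

```bash
python3 st.py top:t5; python3 -c "
import cv2
a=cv2.imread('pics/t5.png')[112:262,190:350]
cv2.imwrite('pics/t5c.png',cv2.resize(a,None,fx=4,fy=4,interpolation=cv2.INTER_CUBIC))"
```

```text
t 13.425 jig mm [-131.7 -324. ] z 0.2404 rot [180.  -0.  82.] F [-0.5 -0.4  0.1] q [-24. -10.  -5.  95.   0.  74.] op -0.0002
```

View pics/t5c.png

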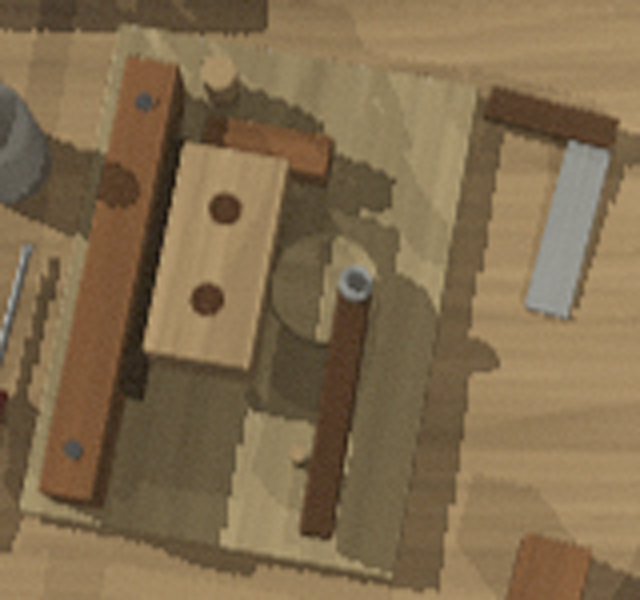

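The lever lies along jig -x against the dowel (299,457), and the block is at the stop and up against the pad. The bystanders haven't moved. I'll check the block's numbers once.

```bash
python3 - <<'E'
from h import *
f=np.load('jig.npz')
P=[f['M'].T@(onz('top',190+x/4-.375,112+y/4-.375,z)[:2]-f['t'])*1e3 for x,y,z in [(182,143,.078),(288,160,.078),(250,368,.078),(145,353,.078),(317,537,.058),(355,283,.062)]]
print(np.round(P,1),'centre',np.mean(P[:4],0).round(1))
d=P[4]-P[5]; print('lever',np.arctan2(-d[0],-d[1]))
E
```

```text
[[  99.7   62.8]
 [ 100.4   -6.6]
 [ -37.7   -7. ]
 [ -39.7   60.4]
 [-134.6  -66.9]
 [  31.3  -62.5]] centre [30.7 27.4]
lever 1.5441949684277572
```

The block's centre is at (30.7, 27.4) mm against a target of (30, 28), and the lever reads 1.54 rad, so it is home. The arm is clear, so I'm handing in.

```bash
python3 -c "
from workcell import ticket
print(ticket.job_done())"
```

```text
the job is handed in; nothing more can be done
None
```

The job is handed in: the block is against the end stop and pressed into the fence (centre measured at jig 30.7, 27.4 mm), the lever is home on its dowel at about 1.54 rad, the arm is clear of everything, and it took about 13.5 s.

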